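# Refit the presser-foot pressure screw: home, back a quarter turn, hold

## Robot

A 6-joint arm with a two-finger parallel gripper is mounted at the origin on the work surface. World frame = base frame: x ahead of the robot, y to its left, z up, the work surface at z = 0. Lengths are in m, angles in rad, forces in N, time in s.
With the tool pointing down it reaches from about 0.375 to 0.9 m from the base axis. Payload 3.1 kg.
Tool frame: the origin (TCP) lies between the finger pads; the fingertips stand 11 mm ahead of it and the grasp point (between the pads) lies 8 mm behind it; z points along the fingers, y is the direction in which the jaws open and shut (so a half turn about z gives the same grasp; the last joint's range is limited). The gripper opens to 85 mm and grips with 20 to 120 N. Pads are 22 mm wide; open, the fingers measure 114 mm over their backs; the gripper's body (76 mm by 85 mm) begins 54 mm behind the grasp point. The pads swing forward as they close: fully open they stand 13 mm farther back than shut.
Start: joints at [-1.319, 0.527, 1.433, -0, 1.181, -0.178], TCP at [0.26, -0.568, 0.242] pointing down, gripper open.
Joint ranges: [-3.08, 3.08], [-0.75, 2.2], [0.22, 2.44], [-1.43, 4.57], [0, 2.65], [-2.85, 2.85]. Speed limits (rad/s): [2.79, 2.79, 3.14, 3.14, 3.14, 3.14].

## Interface

Orientations are given as a unit quaternion [x, y, z, w].
In Python, from station import manip gives the robot as it stands. The module is installed in compiled form; this text tells all that it offers.
- The arm moves only by the tool arm_command, never from a script. Its argument "rows" is a list of rows, each a list of 3 entries, a list of its own where there are three numbers: the shift along the world's x, y, z in mm, then the turn about the world's z in rad, then the closure, from -1 (fully open) to 1 (shut), so that 0 is half open. A call has 1 to 12 rows; each row shifts and turns the commanded pose from where the row before left it; what a row does not reach is not made up. A row lasts 1/8 s, in which the tool goes at most 62.5 mm and 10.7 degrees, less where a joint would pass 70% of its speed; a pose out of reach is approached as far as the arm can. A call with a gripper value outside its range is refused whole. The fingers move at their own pace and stop on an object; "squeeze" is the grip in N (left out, the last holds). Time passes only in rows, so rows that do not move let the fingers close. It gives the time, the measured TCP pose, the force and the opening at its end, in the units of the state.
- manip.sense(): the state, without advancing time (a new reading comes with each control period).
- manip.snapshot(name): name is "scene" or "top"; returns the picture (384x512x3 uint8, blue, green, red); there is no depth.
- manip.get_calibration(name): a dict with "fovy" (degrees; the focal length in pixels is half the picture's height over the tangent of half this angle, whatever the lens; pixels are square), "cx", "cy" (the principal point, pixels), "R" (3x3) and "t" (3): a world point X has camera coordinates R X + t. Camera axes: x right, y down, z forward; pixel columns grow to the right and rows downward; lengths in m; the calibration is good to about 2 mm. A picture is of the moment at which its call begins. get_calibration takes no time and is no camera call.
- manip.sign_off(): hands the job in, once; it reports no verdict.
The state is a dict: "t": time; "q": joint angles; "qd": joint speeds; "tau": joint torques, N m; "tcp_pos": TCP position; "tool_rot": TCP orientation; "force": force on the tool from outside, world axes, zero at the start; "ft_torque": the same for the moment, N m; "finger_gap": opening from 0.0 (shut) to 1.0 (fully open).
Only numpy, scipy, OpenCV 4.12 (cv2) and the standard library are available. Lean on these libraries where they do the work, as an engineer would, in place of code of your own. Each camera call takes 0.05 s, during which the arm holds its last target.

## Task

The knurled pressure screw on top of the sewing machine's needle end has come out of its thread and stands up on its spring. Push it down and turn it clockwise until the thread catches, screw it right home until it stops, then back it off a quarter turn and keep gripping it still there, so that I can nip up the lock ring below it: finish while you are holding it. Leave the other things on and around the machine where they are.

Things in the scene. Friction and masses are not known exactly. Their poses are not given: they have to be found in the camera images.
- machine: Off-white sewing machine on a grey base, fixed, 205 (its x) x 465 (its y) mm, arm top at z 262. Origin: centre of its underside on the table, z up; its front (stitch dial) faces its -x. Handwheel at its -y end; needle-end housing (95 x 78, flat top at z 265) at +y; the pressure screw stands on it at x 0, y 165. Also on top: guide pin (-22, 92), small 15 mm nut (12, 20; not this job), spool (20, -125, 55 tall).
- pressure_cap: The pressure screw: plain steel knurled cap, 24 mm diameter, 22 mm tall, axis vertical, dark slot across its flat top, on an 11 mm stem. Origin: on its axis, centre of the cap's underside, 14 mm above the housing's top when home, 23.5 mm at the start. Under it only the stem and the fixed lock ring (19 mm diameter, up to 9 mm above the housing). The slot lies along its x, which is the machine's x when home.
- cap_top (a point): Centre of the cap's flat top, on the screw's axis, 22 mm above the cap's underside.
- cap_turn (a joint): Rotation of the screw, rad: 0 when home against its stop, growing as it unscrews (anticlockwise from above). Right-hand thread, mouth at about 3.4: the loose cap starts between 3.6 and 4.6 and catches if kept pushed down while turned clockwise past 3.4. Not pushed down, it only spins on top; then turn it back anticlockwise past 3.4 and push again. Friction 0.04 N m; stays where it is left.
- cap_lift (a joint): Height of the screw above home, m: 0.0095 at the start, held up by its spring. Pushed down over the thread's mouth it lands at 0.003 to 0.004 (a push of 6 to 7 mm, 2 N rising to 7 N). In the thread it is 0.00095 x cap_turn (6 mm a turn; 0.6 mm axial play), so 0 when home.
- oiler: Bystander: small clear oil bottle with white spout, 42 mm diameter, 118 mm tall, beside the needle end. Origin: centre of its underside.
- screwdriver: Bystander: screwdriver 160 mm long lying beside the needle end. Origin: underside.
- bobbin: Bystander: wound steel bobbin, 21 mm diameter, 9 mm tall, on the machine's bed. Origin: centre of its underside.
- spare_foot: Bystander: spare steel presser foot, 34 x 16 x 26 mm, on the machine's bed. Origin: centre of its underside.
- shears: Bystander: steel shears with black bows, 180 mm long, lying on the table to the left. Origin: near the pivot.
- tape_case: Bystander: round white tape-measure case, 54 mm diameter, 17 mm tall. Origin: centre of its underside.
- thread_cone: Bystander: cone of brown thread, 68 mm diameter, 130 mm tall. Origin: centre of its underside.
- pin_dish: Bystander: shallow steel pin dish, 84 mm diameter, 24 mm tall, to the left of the machine. Origin: centre of its underside.

How it is judged:
By the outcome, as a careful person would: the job done as asked, in the order asked, and still so for the second after the job is handed in, while the arm keeps its last pose, push and grip.
It also fails if it takes over 61 s, if anything falls off the work surface, if the arm or the gripper's body presses on something with over 40 N, if the wrist force passes 120 N, or if a joint passes its speed limit or range.

## Working session

There is one attempt and no reset: what is moved stays moved. The work goes in short steps, Python scripts to look and compute and a tool call to move; the robot and the scene stay as the last step left them, time stands still between calls to the robot, and variables do not carry over. Pictures are saved under pics/ and viewed, and the job is handed in when it is done.

Besides the shell and the picture viewer there is one more tool, called after ">>>" as name(argument=value, ...), one argument or row to a line, values as JSON. arm_command: Moves the arm, as the interface text tells. Its arguments: {"type":"object","properties":{"rows":{"type":"array","items":{"type":"array"}},"squeeze":{"type":"number"}},"required":["rows"]}

```bash
mkdir -p pics
python3 - <<'E'
from station import manip
import cv2,numpy as np
s=manip.sense();print({k:np.round(v,3).tolist() for k,v in s.items()})
for n in("scene","top"):
    cv2.imwrite(f"pics/{n}0.png",manip.snapshot(n))
    print(n,manip.get_calibration(n))
E
```

```text
{'t': 0.0, 'q': [-1.319, 0.528, 1.434, 0.0, 1.181, -0.178], 'qd': [-0.001, -0.001, -0.0, 0.0, 0.001, -0.0], 'tau': [-0.0, -44.235, -17.803, -0.0, 0.008, 0.0], 'tcp_pos': [0.26, -0.567, 0.241], 'tool_rot': [0.977, 0.213, -0.0, -0.001], 'force': [0.376, -0.286, -0.386], 'ft_torque': [0.017, 0.013, 0.018], 'finger_gap': 1.0}
scene {'fovy': 50.691155991657624, 'cx': 252.23109945454252, 'cy': 191.54955355435908, 'R': array([[ 0.4572475 ,  0.88921095, -0.0151199 ],
       [ 0.54434151, -0.29327343, -0.78592812],
       [-0.70329016,  0.35113328, -0.61813298]]), 't': array([-0.37382447, -0.09728396,  1.40782884])}
top {'fovy': 56.766718201466425, 'cx': 259.7646771354571, 'cy': 189.09692212349958, 'R': array([[-0.01194057, -0.99964668, -0.0237475 ],
       [-0.99088104,  0.01501679, -0.1339002 ],
       [ 0.1342095 ,  0.0219321 , -0.99071025]]), 't': array([0.16446481, 0.56880559, 1.03924934])}
```

View pics/scene0.png

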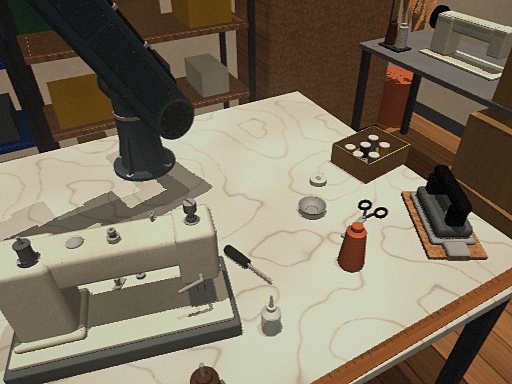

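View pics/top0.png

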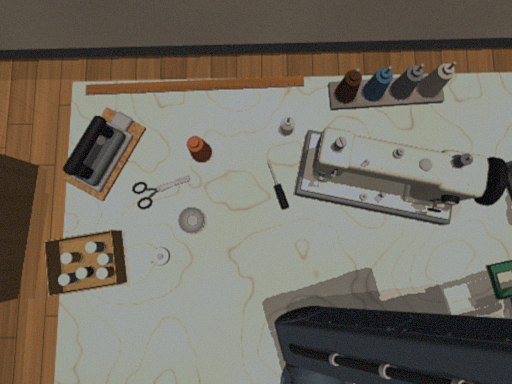

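The cap is near (190,210) in the scene view and (340,142) in the top view. I'll zoom in on both.

Run:
```python
import cv2,numpy as np
a=cv2.imread("pics/scene0.png")[190:240,150:225];b=cv2.imread("pics/top0.png")[120:170,310:385]
f=lambda i:cv2.resize(i,None,fx=8,fy=8,interpolation=cv2.INTER_CUBIC)[:, :]
A=f(a);B=f(b)
for I,(x0,y0) in((A,(150,190)),(B,(310,120))):
    for k in range(0,75,10):cv2.putText(I,str(x0+k),(k*8,10),0,.35,(0,0,255));
    for k in range(0,50,10):cv2.putText(I,str(y0+k),(0,k*8+4),0,.35,(0,0,255))
cv2.imwrite("pics/za.png",A);cv2.imwrite("pics/zb.png",B)
```

```text
(no output)
```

View pics/za.png

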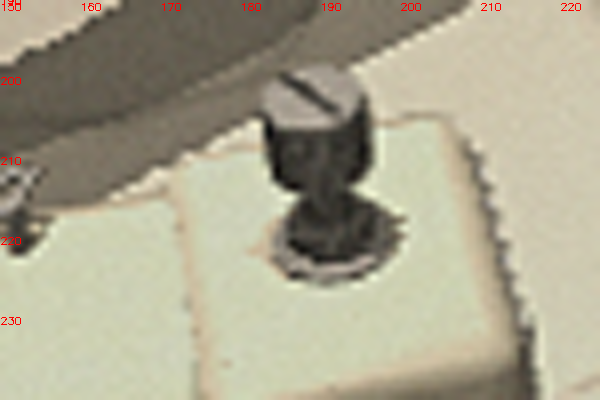

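View pics/zb.png

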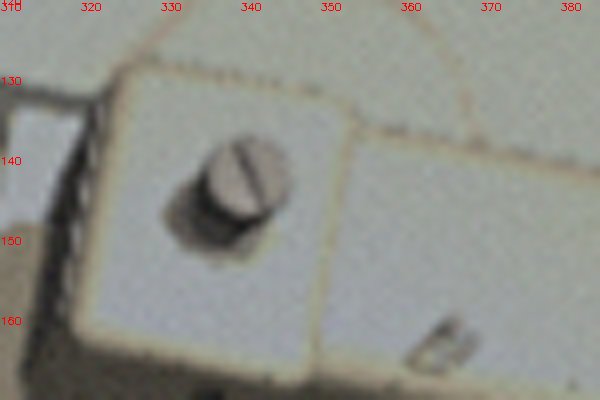

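```bash
cat > h.py <<'E'
import numpy as np
from station import manip
def ray(n,u,v):
    c=manip.get_calibration(n);f=192/np.tan(np.radians(c["fovy"])/2)
    R=np.array(c["R"]);t=np.array(c["t"])
    d=R.T@np.array([(u-c["cx"])/f,(v-c["cy"])/f,1]);return -R.T@t,d/np.linalg.norm(d)
def onz(n,u,v,z):
    o,d=ray(n,u,v);return o+d*(z-o[2])/d[2]
def tri(p,q):
    o1,d1=ray("scene",*p);o2,d2=ray("top",*q)
    s=np.linalg.lstsq(np.c_[d1,-d2],o2-o1,rcond=None)[0]
    a,b=o1+d1*s[0],o2+d2*s[1];return (a+b)/2,np.linalg.norm(a-b)
def proj(n,X):
    c=manip.get_calibration(n);f=192/np.tan(np.radians(c["fovy"])/2)
    p=np.array(c["R"])@X+c["t"];return p[0]/p[2]*f+c["cx"],p[1]/p[2]*f+c["cy"]
E
python3 - <<'E'
from h import *
np.set_printoptions(precision=4,suppress=True)
e=lambda x0,y0,x,y:(x0+(x+.5)/8-.5,y0+(y+.5)/8-.5)
S=lambda x,y:e(150,190,x,y);T=lambda x,y:e(310,120,x,y)
print("cap",tri(S(311,96),T(248,178)),onz("scene",*S(311,96),.3105),onz("top",*T(248,178),.3105))
for w,P in(("scene",[S(284,74),S(336,112)]),("top",[T(236,143),T(262,210)])):
    a,b=[onz(w,*p,.3105) for p in P];print("slot",w,a,b,np.arctan2(*(b-a)[1::-1]))
# housing corners top, z .265
C=[onz("top",*T(*p),.263) for p in((125,68),(350,102),(312,380),(78,328))]
for c in C:print(c)
for i in range(4):
    d=C[(i+1)%4]-C[i];print(np.linalg.norm(d),np.arctan2(d[1],d[0]))
print("ctr",np.mean(C,0))
# base corners in top, z~0.04?
E
```

```text
cap (array([ 0.6412, -0.0367,  0.3104]), np.float64(0.0007528273083713008)) [ 0.6412 -0.0371  0.3105] [ 0.6412 -0.0363  0.3105]
slot scene [ 0.6305 -0.0399  0.3105] [ 0.6494 -0.034   0.3105] 0.3010452317712621
slot top [ 0.6516 -0.0333  0.3105] [ 0.6317 -0.0399  0.3105] -2.821749873183441
[ 0.6893 -0.0104  0.263 ]
[ 0.6773 -0.0784  0.263 ]
[ 0.5912 -0.0629  0.263 ]
[0.6083 0.0068 0.263 ]
0.06905746222572633 -1.7461091927724859
0.08749356198707214 2.9642094680754307
0.07177854904488261 1.3290865006349157
0.08277649378403859 -0.20846922798702305
ctr [ 0.6415 -0.0362  0.263 ]
```

The cap top triangulates to (0.6412, -0.0367, 0.3104), and the expected height is 0.3105. The machine's yaw is about -0.19 and the slot is at about 0.31, so cap_turn is about 3.64. I'll pre-rotate the wrist so that a single grip covers the whole turn.

>>> arm_command(
  rows=[
    [[0, 0, 50], 0, -1],
    [[0, 0, 50], 0.18, -1],
    [[0, 0, 58], 0.18, -1],
    [[30, 40, 0], 0.18, -1],
    [[30, 40, 0], 0.18, -1],
    [[30, 40, 0], 0.18, -1],
    [[30, 40, 0], 0.18, -1],
    [[30, 40, 0], 0.18, -1],
    [[30, 40, 0], 0.18, -1],
  ],
  squeeze=60,
)

```text
t: 1.23
tcp_pos: [0.4411, -0.3265, 0.3999]
tool_rot: [0.592, 0.806, 0.0, -0.0]
force: [0.4, -0.2, -0.3]
finger_gap: 1.002
```

>>> arm_command(
  rows=[
    [[30, 45, 0], 0.18, -1],
    [[30, 45, 0], 0.18, -1],
    [[30, 45, 0], 0.18, -1],
    [[30, 45, 0], 0.18, -1],
    [[30, 45, 0], 0.18, -1],
    [[30, 45, 0], 0.18, -1],
    [[20, 20, 0], 0.18, -1],
    [[0, 0, 0], 0.18, -1],
    [[0, 0, 0], 0, -1],
    [[0, 0, 0], 0, -1],
  ],
)

```text
t: 2.48
tcp_pos: [0.6401, -0.0384, 0.4]
tool_rot: [-0.082, 0.997, 0.0, -0.0]
force: [0.1, 0.2, 0.2]
finger_gap: 0.999
```

```bash
cat > st.py <<'E'
from h import *
from scipy.spatial.transform import Rotation as Ro
s=manip.sense();M=Ro.from_quat(s["tool_rot"]).as_matrix()
print("t",round(s["t"],2),"tcp",np.round(1e3*np.array(s["tcp_pos"]),2),"psi_y",round(np.arctan2(M[1,1],M[0,1]),3),"zax",M[:,2].round(4),"q6",round(s["q"][5],3),"F",np.round(s["force"],2),"T",np.round(s["ft_torque"],3),"gap",round(s["finger_gap"],4))
E
python3 st.py
```

```text
t 2.48 tcp [640.13 -38.4  399.99] psi_y 1.736 zax [-8.e-04  1.e-04 -1.e+00] q6 -1.97 F [0.13 0.15 0.22] T [ 0.037 -0.037 -0.042] gap 0.999
```

>>> arm_command(
  rows=[
    [[1.1, 1.7, 0], 0, 0],
    [[0, 0, -30], 0, 0],
    [[0, 0, -30], 0, 0],
    [[0, 0, -20], 0, 0],
    [[0, 0, -15], 0, 0],
    [[0, 0, -12], 0, 0],
    [[0, 0, 0], 0, 0],
    [[0, 0, 0], 0, 0],
  ],
)

```text
t: 3.48
tcp_pos: [0.6421, -0.0365, 0.2941]
tool_rot: [-0.084, 0.996, -0.0, 0.001]
force: [0.5, 0.2, 0.5]
finger_gap: 0.497
```

```bash
python3 st.py
cat > pic.py <<'E'
import sys,cv2,numpy as np
from h import *
n=sys.argv[1]
P=manip.sense()["tcp_pos"]
out=[]
for w in("scene","top"):
    i=manip.snapshot(w);u,v=proj(w,np.array([.6412,-.0367,.29]));u=int(u);v=int(v)
    c=i[max(0,v-40):v+25,u-30:u+30]
    c=cv2.resize(c,(390,422),interpolation=cv2.INTER_CUBIC);out.append(c);print(w,u-30,max(0,v-40),"x6.5")
cv2.imwrite(f"pics/{n}.png",np.hstack(out))
E
python3 pic.py p1
```

```text
t 3.48 tcp [642.08 -36.53 294.13] psi_y 1.739 zax [ 1.6e-03 -4.0e-04 -1.0e+00] q6 -1.969 F [0.52 0.24 0.54] T [-0.015  0.025  0.012] gap 0.4973
scene 159 169 x6.5
top 308 104 x6.5
```

View pics/p1.png

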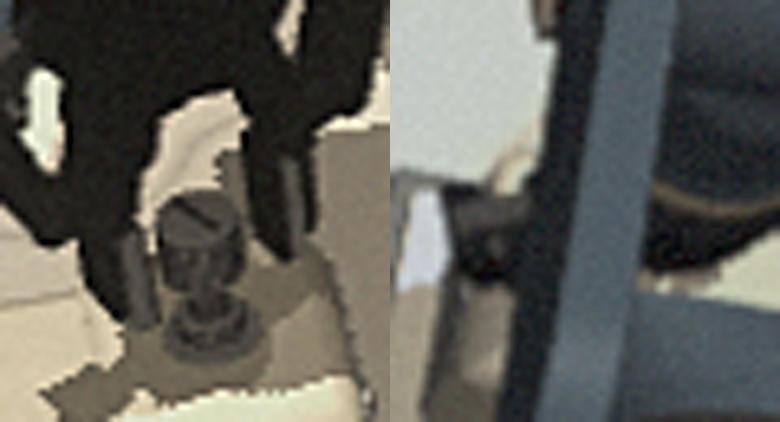

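>>> arm_command(
  rows=[
    [[0, 0, 0], 0, 1],
    [[0, 0, 0], 0, 1],
    [[0, 0, 0], 0, 1],
    [[0, 0, 0], 0, 1],
    [[0, 0, 0], 0, 1],
    [[0, 0, 0], 0, 1],
  ],
  squeeze=30,
)

```text
t: 4.32
tcp_pos: [0.642, -0.0373, 0.2936]
tool_rot: [-0.084, 0.996, -0.001, 0.001]
force: [1.1, -5.6, 1.5]
finger_gap: 0.271
```

```bash
python3 st.py;python3 pic.py p2;for i in 1 2 3; do python3 st.py;done
```

```text
t 4.33 tcp [642.   -37.32 293.62] psi_y 1.739 zax [ 0.0012 -0.0017 -1.    ] q6 -1.969 F [ 1.13 -5.6   1.5 ] T [-0.748 -0.044  0.019] gap 0.271
scene 159 169 x6.5
top 308 104 x6.5
t 4.42 tcp [642.01 -37.34 293.62] psi_y 1.739 zax [ 0.0013 -0.0017 -1.    ] q6 -1.969 F [ 0.83 -5.59  1.58] T [-0.776 -0.181 -0.027] gap 0.2706
t 4.42 tcp [642.01 -37.34 293.62] psi_y 1.739 zax [ 0.0013 -0.0017 -1.    ] q6 -1.969 F [ 0.83 -5.59  1.58] T [-0.776 -0.181 -0.027] gap 0.2706
t 4.42 tcp [642.01 -37.34 293.62] psi_y 1.739 zax [ 0.0013 -0.0017 -1.    ] q6 -1.969 F [ 0.83 -5.59  1.58] T [-0.776 -0.181 -0.027] gap 0.2706
```

View pics/p2.png

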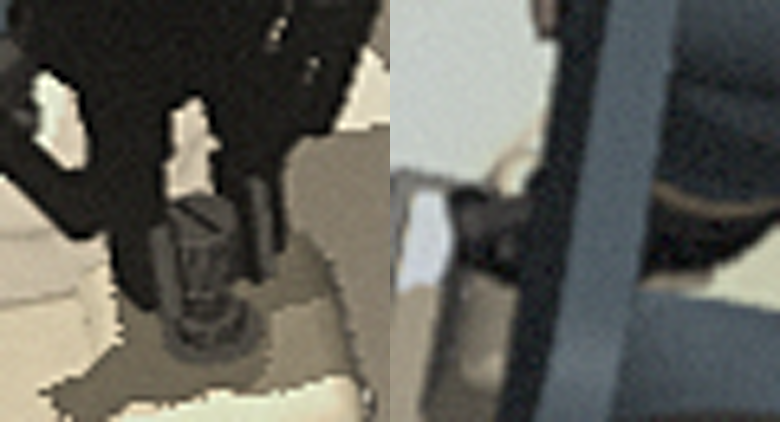

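Gripped with a gap of 23 mm. I'll ease out the small lateral offset, then push down.

>>> arm_command(
  rows=[
    [[-0.6, -1, 0], 0, 1],
    [[0, 0, 0], 0, 1],
    [[0, 0, -1.5], 0, 1],
    [[0, 0, -1.5], 0, 1],
    [[0, 0, -1.5], 0, 1],
    [[0, 0, -1.5], 0, 1],
    [[0, 0, 0], 0, 1],
    [[0, 0, 0], 0, 1],
  ],
  squeeze=50,
)

```text
t: 5.42
tcp_pos: [0.642, -0.0374, 0.2884]
tool_rot: [-0.084, 0.996, -0.0, 0.002]
force: [4.2, -3.2, 6.1]
finger_gap: 0.264
```

```bash
python3 st.py
```

```text
t 5.42 tcp [642.   -37.38 288.36] psi_y 1.739 zax [ 3.2e-03 -2.0e-04 -1.0e+00] q6 -1.971 F [ 4.16 -3.21  6.15] T [-0.391 -0.644 -0.054] gap 0.2643
```

>>> arm_command(
  rows=[
    [[0.3, -0.5, -1], 0, 1],
    [[0, 0, -0.7], 0, 1],
    [[0, 0, 0], 0, 1],
  ],
)

```text
t: 5.8
tcp_pos: [0.642, -0.0374, 0.2878]
tool_rot: [-0.084, 0.996, 0.0, 0.002]
force: [3.3, -0.5, 10.1]
finger_gap: 0.26
```

```bash
python3 st.py
```

```text
t 5.8 tcp [642.02 -37.41 287.76] psi_y 1.739 zax [ 3.3e-03  4.0e-04 -1.0e+00] q6 -1.972 F [ 3.32 -0.49 10.09] T [-0.159 -0.369 -0.048] gap 0.2603
```

Landed: 5.9 mm travel and the force is now rising to 10 N. Next I turn clockwise.

>>> arm_command(
  rows=[
    [[0, 0, 0], -0.15, 1],
    [[0, 0, 0], -0.15, 1],
    [[0, 0, -0.1], -0.15, 1],
    [[0, 0, -0.14], -0.15, 1],
    [[0, 0, -0.14], -0.15, 1],
    [[0, 0, 0], 0, 1],
  ],
)

```text
t: 6.55
tcp_pos: [0.6421, -0.0372, 0.2871]
tool_rot: [0.287, 0.958, 0.001, 0.001]
force: [3.2, -0.9, 8.2]
finger_gap: 0.267
```

```bash
python3 st.py
```

```text
t 6.55 tcp [642.06 -37.17 287.08] psi_y 0.988 zax [ 3.3e-03  8.0e-04 -1.0e+00] q6 -1.221 F [ 3.25 -0.88  8.24] T [-0.084 -0.467 -0.056] gap 0.2666
```

>>> arm_command(
  rows=[
    [[0.4, 0, -0.16], -0.17, 1],
    [[0, 0, -0.16], -0.17, 1],
    [[0, 0, -0.16], -0.17, 1],
    [[0, 0, -0.16], -0.17, 1],
    [[0, 0, -0.16], -0.17, 1],
    [[0, 0, -0.16], -0.17, 1],
    [[0, 0, 0], 0, 1],
  ],
)

```text
t: 7.42
tcp_pos: [0.6424, -0.037, 0.2861]
tool_rot: [0.718, 0.696, 0.001, 0.001]
force: [2.5, -0.0, 8.5]
finger_gap: 0.259
```

```bash
python3 st.py;python3 pic.py p3
```

```text
t 7.42 tcp [642.39 -37.02 286.12] psi_y -0.032 zax [ 0.0031  0.001  -1.    ] q6 -0.201 F [ 2.5  -0.02  8.47] T [-0.133 -0.426 -0.024] gap 0.2586
scene 159 169 x6.5
top 308 104 x6.5
```

View pics/p3.png

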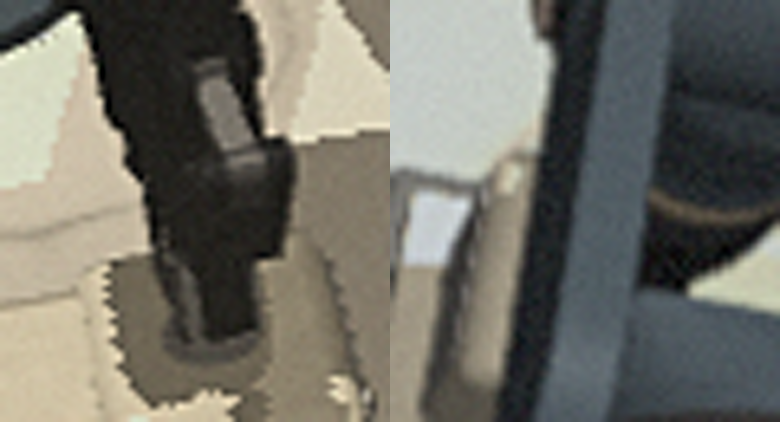

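>>> arm_command(
  rows=[
    [[0.2, 0, -0.16], -0.17, 1],
    [[0, 0, -0.16], -0.17, 1],
    [[0, 0, -0.16], -0.17, 1],
    [[0, 0, -0.16], -0.17, 1],
    [[0, 0, -0.16], -0.17, 1],
    [[0, 0, -0.16], -0.17, 1],
    [[0, 0, -0.16], -0.17, 1],
    [[0, 0, -0.16], -0.17, 1],
    [[0, 0, 0], 0, 1],
  ],
)

```text
t: 8.65
tcp_pos: [0.6427, -0.0373, 0.2848]
tool_rot: [0.996, 0.089, 0.002, -0.0]
force: [2.9, -1.5, 8.6]
finger_gap: 0.267
```

```bash
python3 st.py
```

```text
t 8.65 tcp [642.71 -37.34 284.78] psi_y -1.392 zax [ 3.3e-03  3.0e-04 -1.0e+00] q6 1.159 F [ 2.88 -1.47  8.59] T [-0.206 -0.458 -0.07 ] gap 0.2666
```

>>> arm_command(
  rows=[
    [[0, 0, -0.14], -0.15, 1],
    [[0, 0, -0.14], -0.15, 1],
    [[0, 0, 0], 0, 1],
  ],
)

```text
t: 9.02
tcp_pos: [0.6427, -0.0375, 0.2845]
tool_rot: [0.998, -0.06, 0.002, -0.0]
force: [3.3, -1.2, 8.2]
finger_gap: 0.264
```

```bash
python3 st.py
```

```text
t 9.03 tcp [642.72 -37.47 284.54] psi_y -1.692 zax [ 3.3e-03  1.0e-04 -1.0e+00] q6 1.459 F [ 3.26 -1.16  8.2 ] T [-0.316 -0.381 -0.016] gap 0.264
```

>>> arm_command(
  rows=[
    [[0, 0, -0.1], -0.1, 1],
    [[0, 0, -0.08], -0.08, 1],
    [[0, 0, 0], 0, 1],
  ],
)

```text
t: 9.4
tcp_pos: [0.6427, -0.0375, 0.2844]
tool_rot: [0.989, -0.15, 0.002, -0.0]
force: [3.0, -1.9, 8.4]
finger_gap: 0.262
```

```bash
python3 st.py
```

```text
t 9.4 tcp [642.69 -37.51 284.39] psi_y -1.871 zax [ 0.0032  0.     -1.    ] q6 1.639 F [ 2.96 -1.91  8.41] T [-0.336 -0.453 -0.039] gap 0.2623
```

>>> arm_command(
  rows=[
    [[0, 0, -0.05], -0.06, 1],
    [[0, 0, -0.05], -0.06, 1],
    [[0, 0, 0], 0, 1],
  ],
)

```text
t: 9.78
tcp_pos: [0.6427, -0.0375, 0.2843]
tool_rot: [0.978, -0.208, 0.002, -0.0]
force: [3.5, -1.1, 9.0]
finger_gap: 0.262
```

```bash
python3 st.py
```

```text
t 9.78 tcp [642.67 -37.51 284.26] psi_y -1.991 zax [ 3.2e-03  1.0e-04 -1.0e+00] q6 1.759 F [ 3.52 -1.09  9.05] T [-0.238 -0.345  0.023] gap 0.262
```

>>> arm_command(
  rows=[
    [[0, 0, 0], -0.06, 1],
    [[0, 0, 0], -0.06, 1],
    [[0, 0, 0], 0, 1],
  ],
)

```text
t: 10.15
tcp_pos: [0.6427, -0.0376, 0.2843]
tool_rot: [0.964, -0.266, 0.002, -0.0]
force: [2.2, -1.6, 8.2]
finger_gap: 0.265
```

```bash
python3 st.py
```

```text
t 10.15 tcp [642.66 -37.56 284.3 ] psi_y -2.11 zax [ 3.2e-03  1.0e-04 -1.0e+00] q6 1.878 F [ 2.22 -1.61  8.19] T [-0.115 -0.445  0.208] gap 0.2649
```

>>> arm_command(
  rows=[
    [[0, 0, 0], -0.06, 1],
    [[0, 0, 0], -0.06, 1],
    [[0, 0, 0], 0, 1],
  ],
)

```text
t: 10.52
tcp_pos: [0.6427, -0.0376, 0.2839]
tool_rot: [0.946, -0.324, 0.001, -0.001]
force: [4.4, -1.9, 8.0]
finger_gap: 0.261
```

```bash
python3 st.py
```

```text
t 10.53 tcp [642.68 -37.63 283.88] psi_y -2.231 zax [ 3.e-03  1.e-04 -1.e+00] q6 1.999 F [ 4.42 -1.89  8.04] T [-0.228 -0.455  0.155] gap 0.2606
```

>>> arm_command(
  rows=[
    [[0, 0, 0], -0.06, 1],
    [[0, 0, 0], -0.06, 1],
    [[0, 0, 0], 0, 1],
  ],
)

```text
t: 10.9
tcp_pos: [0.6426, -0.0377, 0.2839]
tool_rot: [0.925, -0.38, 0.001, -0.001]
force: [5.9, 0.4, 5.9]
finger_gap: 0.265
```

```bash
python3 st.py
```

```text
t 10.9 tcp [642.64 -37.65 283.87] psi_y -2.351 zax [ 0.0028  0.     -1.    ] q6 2.119 F [5.88 0.42 5.94] T [ 0.237 -0.978  0.117] gap 0.2652
```

Torque jumped from about 0 to about 0.2 N m at psi ≈ -2.05, and the pads slipped after that, so the screw seems to be at its stop. I'll open, lift and check the slot and height.

>>> arm_command(
  rows=[
    [[0, 0, 1], 0, 0.2],
    [[0, 0, 0], 0, 0.2],
    [[0, 0, 0], 0, 0.1],
    [[0, 0, 20], 0, 0],
    [[0, 0, 50], 0, 0],
    [[-40, -50, 20], 0, 0],
    [[-40, -50, 0], 0, 0],
    [[-40, -50, 0], 0, 0],
    [[0, 0, 0], 0, 0],
  ],
)

```text
t: 12.02
tcp_pos: [0.5238, -0.1848, 0.3719]
tool_rot: [0.924, -0.383, -0.001, 0.0]
force: [0.1, -0.0, 0.1]
finger_gap: 0.496
```

```bash
python3 st.py; python3 pic.py p4
```

```text
t 12.03 tcp [ 523.81 -184.77  371.86] psi_y -2.357 zax [-2.1e-03  3.0e-04 -1.0e+00] q6 1.817 F [ 0.15 -0.03  0.14] T [ 0.068  0.009 -0.01 ] gap 0.4957
scene 159 169 x6.5
top 308 104 x6.5
```

View pics/p4.png

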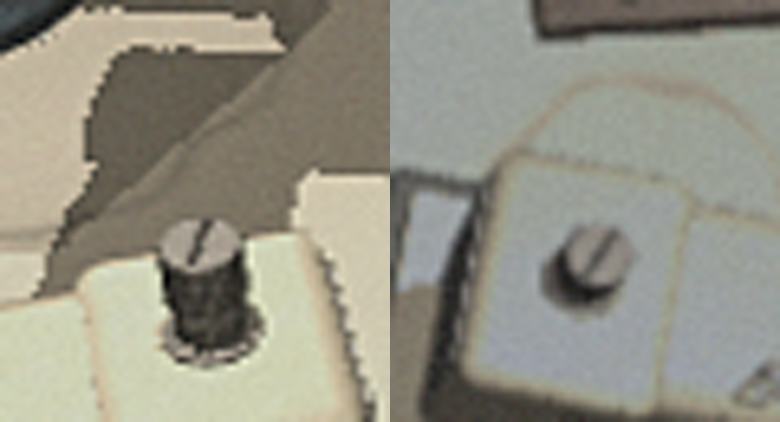

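Run:
```python
from h import *
import cv2
np.set_printoptions(precision=4,suppress=True)
I=[manip.snapshot(w) for w in("scene","top")]
for w,i,(x0,y0,ww,hh) in(("scene",I[0],(165,190,50,45)),("top",I[1],(320,125,50,45))):
    c=cv2.resize(i[y0:y0+hh,x0:x0+ww],None,fx=12,fy=12,interpolation=cv2.INTER_CUBIC)
    for k in range(0,50,5):cv2.putText(c,str(x0+k),(k*12,8),0,.3,(0,0,255))
    for k in range(0,45,5):cv2.putText(c,str(y0+k),(0,k*12+8),0,.3,(0,0,255))
    cv2.imwrite(f"pics/p5{w}.png",c)
cv2.imwrite("pics/top5.png",I[1])
```

```text
(no output)
```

View pics/p5scene.png

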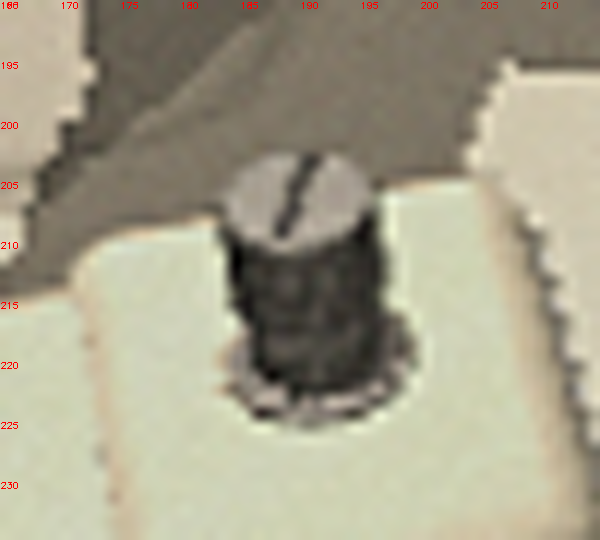

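View pics/p5top.png

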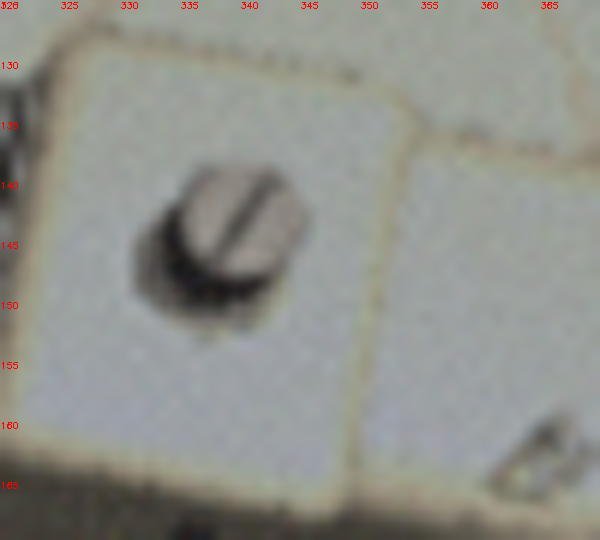

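View pics/top5.png

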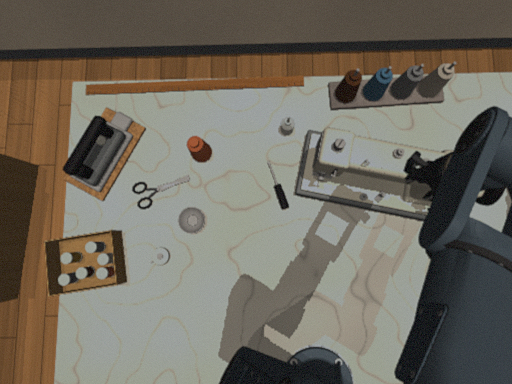

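```bash
python3 - <<'E'
from h import *
import cv2
np.set_printoptions(precision=4,suppress=True)
e=lambda x0,y0,x,y:(x0+(x+.5)/12-.5,y0+(y+.5)/12-.5)
S=lambda x,y:e(165,190,x,y);T=lambda x,y:e(320,125,x,y)
p,r=tri(S(298,202),T(243,220));print("cap",p,r)
for w,P in(("scene",[S(310,158),S(282,236)]),("top",[T(270,180),T(217,257)])):
    a,b=[onz(w,*p_,p[2]) for p_ in P];print(w,np.linalg.norm(a-b),np.arctan2(*(a-b)[1::-1]))
E
python3 - <<'E'
import cv2
i=cv2.imread("pics/top0.png")[115:235,285:485]
cv2.imwrite("pics/z6.png",cv2.resize(i,None,fx=4,fy=4,interpolation=cv2.INTER_CUBIC))
i=cv2.imread("pics/scene0.png")[190:384,0:250]
cv2.imwrite("pics/z7.png",cv2.resize(i,None,fx=3,fy=3,interpolation=cv2.INTER_CUBIC))
E
```

```text
cap [ 0.6418 -0.0368  0.2992] 1.1766338045158613e-05
scene 0.018929882938317967 2.556710888555021
top 0.018666683378016292 -0.6225107527858523
```

View pics/z6.png

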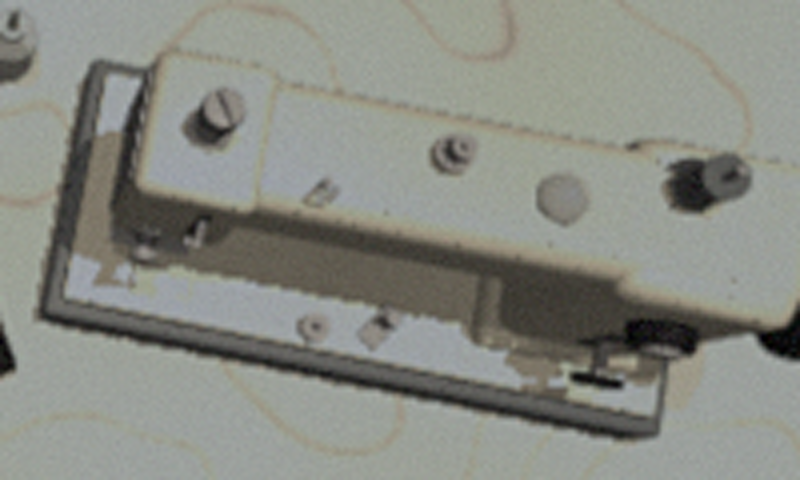

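View pics/z7.png

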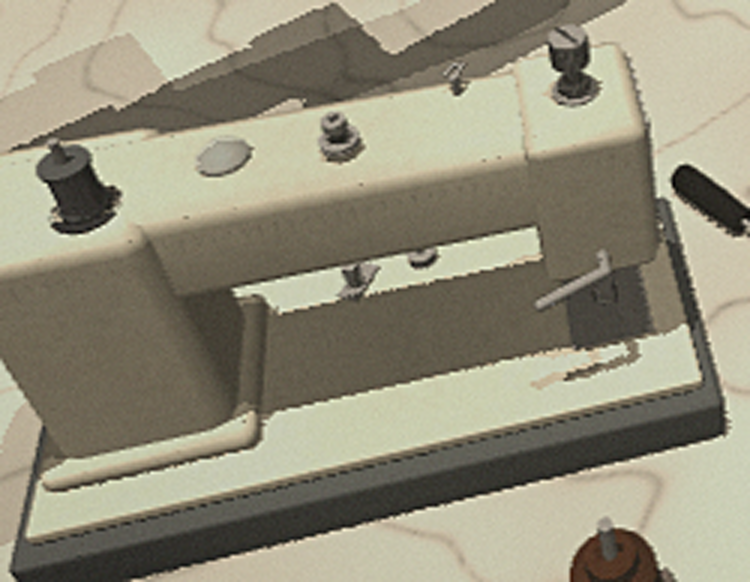

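Run:
```python
from h import *
e=lambda x,y:(285+(x+.5)/4-.5,115+(y+.5)/4-.5)
a,b=[onz("top",*e(*p),0.) for p in((40,318),(655,436))];d=a-b
print(a,b,np.linalg.norm(d),np.arctan2(d[1],d[0])-np.pi/2)
a,b=[onz("top",*e(*p),.262) for p in((250,210),(620,278))];d=a-b
print("arm front top edge",np.arctan2(d[1],d[0])-np.pi/2)
a,b=[onz("top",*e(*p),.262) for p in((290,86),(630,148))];d=a-b
print("arm back edge",np.arctan2(d[1],d[0])-np.pi/2)
S=lambda x,y:((x+.5)/3-.5,190+(y+.5)/3-.5)
a,b=[onz("scene",*S(*p),0.) for p in((722,435),(15,580))];d=a-b
print("base back edge",np.linalg.norm(d),np.arctan2(d[1],d[0])-np.pi/2)
```

```text
[0.55884681 0.04839311 0.        ] [ 0.46059593 -0.42071354  0.        ] 0.4792851735489889 -0.20645818665850135
arm front top edge -0.20352428262162348
arm back edge -0.20664610929038463
base back edge 0.4764982337438532 -0.25796845402727286
```

The height says home: the top is at 0.2992, against 0.301 expected. The slot has turned about 4.06 rad, where I estimated 3.66 to home, so those two disagree by about 0.4 rad. I'll re-grip with fresh wrist range and test the stop directly.

>>> arm_command(
  rows=[
    [[40, 50, 0], 0.18, 0],
    [[40, 50, 0], 0.18, 0],
    [[39.2, 47.3, 0], 0.18, 0],
    [[0, 0, -20], 0.18, 0],
    [[0, 0, -20], 0.18, 0],
    [[0, 0, -20], 0.18, 0],
    [[0, 0, -18], 0.18, 0],
    [[0, 0, -9.5], 0.18, 0],
    [[0, 0, 0], 0, 0],
  ],
)

```text
t: 13.35
tcp_pos: [0.6436, -0.0352, 0.2831]
tool_rot: [0.946, 0.324, -0.001, -0.001]
force: [0.7, 0.2, 0.6]
finger_gap: 0.498
```

```bash
python3 st.py
```

```text
t 13.35 tcp [643.61 -35.15 283.09] psi_y -0.91 zax [-0.0028  0.001  -1.    ] q6 0.683 F [0.71 0.17 0.56] T [ 0.003 -0.02  -0.039] gap 0.4985
```

>>> arm_command(
  rows=[
    [[0, 0, 0], 0, 1],
    [[0, 0, 0], 0, 1],
    [[0, 0, 0], 0, 1],
    [[0, 0, 0], 0, 1],
    [[0, 0, 0], 0, 1],
  ],
  squeeze=40,
)

```text
t: 13.98
tcp_pos: [0.6442, -0.0361, 0.2851]
tool_rot: [0.946, 0.324, 0.001, -0.001]
force: [1.4, 4.7, 0.3]
finger_gap: 0.263
```

```bash
python3 st.py;python3 pic.py p6
```

```text
t 13.97 tcp [644.22 -36.12 285.09] psi_y -0.911 zax [ 0.0016  0.0021 -1.    ] q6 0.681 F [1.45 4.72 0.35] T [ 0.778 -0.2   -0.035] gap 0.263
scene 159 169 x6.5
top 308 104 x6.5
```

View pics/p6.png

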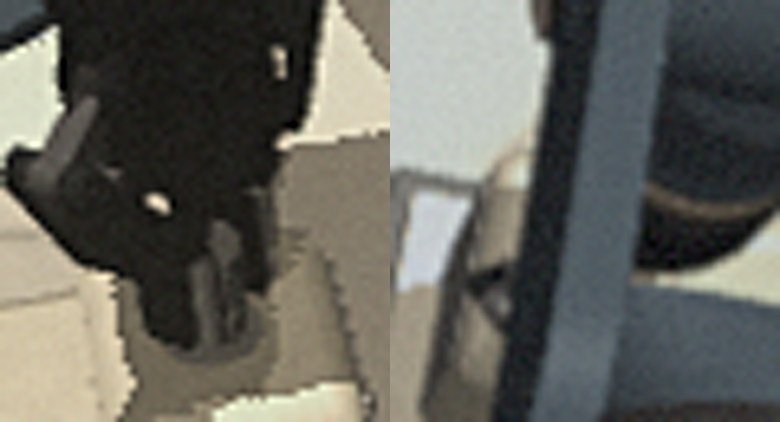

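>>> arm_command(
  rows=[
    [[0.2, 0.6, 0], 0, 1],
    [[0, 0, 0], -0.06, 1],
    [[0, 0, 0], -0.06, 1],
    [[0, 0, 0], 0, 1],
  ],
)

```text
t: 14.58
tcp_pos: [0.6444, -0.0364, 0.2851]
tool_rot: [0.964, 0.267, 0.001, 0.0]
force: [1.2, 5.0, 2.3]
finger_gap: 0.268
```

```bash
python3 st.py
```

```text
t 14.57 tcp [644.39 -36.36 285.08] psi_y -1.03 zax [ 1.4e-03  3.0e-04 -1.0e+00] q6 0.801 F [1.17 4.99 2.26] T [ 0.697 -0.22   0.035] gap 0.2679
```

>>> arm_command(
  rows=[
    [[0, 0, 0], -0.06, 1],
    [[0, 0, 0], -0.06, 1],
    [[0, 0, 0], 0, 1],
  ],
)

```text
t: 14.95
tcp_pos: [0.6445, -0.0366, 0.2855]
tool_rot: [0.978, 0.209, 0.001, 0.0]
force: [1.4, 4.4, 4.7]
finger_gap: 0.266
```

```bash
python3 st.py
```

```text
t 14.95 tcp [644.52 -36.57 285.53] psi_y -1.15 zax [ 2.e-03 -2.e-04 -1.e+00] q6 0.92 F [1.43 4.39 4.67] T [ 0.641 -0.183 -0.125] gap 0.2662
```

>>> arm_command(
  rows=[
    [[0, 0, 0], -0.06, 1],
    [[0, 0, 0], -0.06, 1],
    [[0, 0, 0], 0, 1],
  ],
)

```text
t: 15.32
tcp_pos: [0.6446, -0.0368, 0.2854]
tool_rot: [0.989, 0.15, 0.001, 0.0]
force: [0.9, 3.9, 5.1]
finger_gap: 0.269
```

```bash
python3 st.py
```

```text
t 15.32 tcp [644.6  -36.84 285.41] psi_y -1.269 zax [ 2.e-03 -6.e-04 -1.e+00] q6 1.039 F [0.93 3.91 5.09] T [ 0.513 -0.209 -0.031] gap 0.2689
```

Turning clockwise still shows no clear torque. I'll go on a little further and watch it.

>>> arm_command(
  rows=[
    [[0, 0, 0], -0.1, 1],
    [[0, 0, 0], -0.1, 1],
    [[0, 0, 0], 0, 1],
  ],
)

```text
t: 15.7
tcp_pos: [0.6447, -0.0373, 0.2852]
tool_rot: [0.999, 0.051, 0.001, 0.001]
force: [2.2, 2.3, 4.9]
finger_gap: 0.269
```

```bash
python3 st.py;python3 pic.py p7; python3 st.py
```

```text
t 15.7 tcp [644.68 -37.26 285.25] psi_y -1.469 zax [ 0.0021 -0.0013 -1.    ] q6 1.239 F [2.23 2.34 4.89] T [ 0.255 -0.314 -0.112] gap 0.2691
scene 159 169 x6.5
top 308 104 x6.5
t 15.8 tcp [644.67 -37.24 285.22] psi_y -1.469 zax [ 0.0021 -0.0013 -1.    ] q6 1.239 F [2.37 1.92 5.13] T [ 0.213 -0.324 -0.089] gap 0.2642
```

View pics/p7.png

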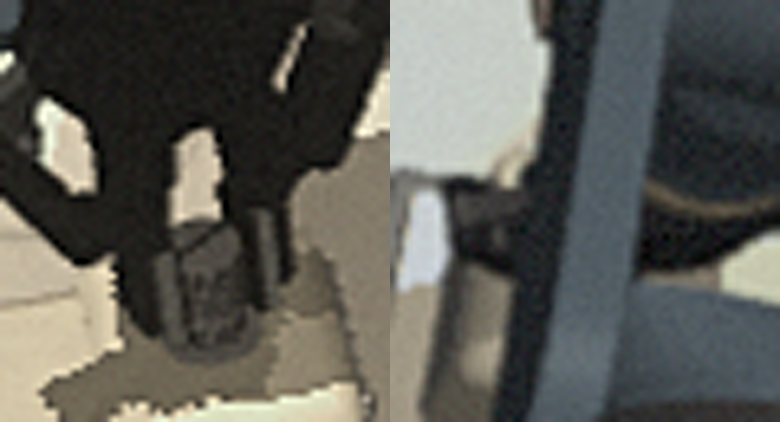

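Run:
```python
from h import *
import cv2
i=manip.snapshot("scene")
c=cv2.resize(i[190:235,165:215],None,fx=12,fy=12,interpolation=cv2.INTER_CUBIC)
c=cv2.convertScaleAbs(c,alpha=2,beta=0)
cv2.imwrite("pics/p8.png",c)
```

```text
(no output)
```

View pics/p8.png

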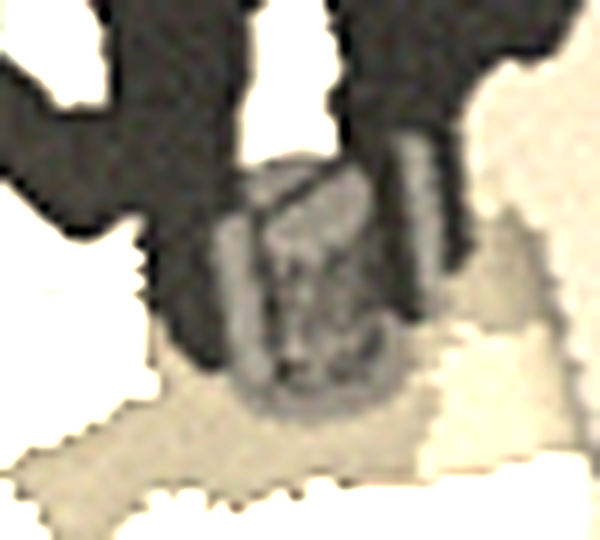

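```bash
python3 - <<'E'
from h import *
e=lambda x,y:(165+(x+.5)/12-.5,190+(y+.5)/12-.5)
a,b=[onz("scene",*e(*p),.2995) for p in((258,210),(345,165))]
print(a,b,np.linalg.norm(a-b),np.arctan2(*(a-b)[1::-1]))
# predicted ellipse of cap top for lifts
for z in (.2985,.301,.3035):
    for dx,dy in((0,0),):
        print(z,proj("scene",np.array([.6415,-.0367,z])))
    a=[proj("scene",np.array([.6415+.012*np.cos(t),-.0367+.012*np.sin(t),z])) for t in np.linspace(0,2*np.pi,60)]
    a=np.array(a);print(" rows",a[:,1].min(),a[:,1].max(),"disp",(a[:,1].min()-190+.5)*12,(a[:,1].max()-190+.5)*12)
E
python3 st.py
```

```text
[ 0.64104788 -0.0431065   0.2995    ] [ 0.63717205 -0.02724871  0.2995    ] 0.016324567071392026 -1.3310837902883261
0.2985 (np.float64(189.42363760194166), np.float64(206.53755709680112))
 rows 202.44154781501666 210.73356586301733 disp 155.29857378019994 254.802790356208
0.301 (np.float64(189.27532452026117), np.float64(205.51704353138285))
 rows 201.42532990112483 209.70888428733795 disp 143.1039588134979 242.50661144805542
0.3035 (np.float64(189.1264052507779), np.float64(204.49235890519972))
 rows 200.4050096512948 208.6799618403107 disp 130.86011581553748 230.15954208372852
t 15.85 tcp [644.66 -37.23 285.22] psi_y -1.469 zax [ 0.002  -0.0013 -1.    ] q6 1.239 F [2.17 2.36 3.97] T [ 0.259 -0.297 -0.031] gap 0.2662
```

>>> arm_command(
  rows=[
    [[0, 0, 0], 0, 0.2],
    [[0, 0, 0], 0, 0.1],
    [[0, 0, 0], 0, 0],
    [[0, 0, 0], 0, 0],
  ],
)

```text
t: 16.35
tcp_pos: [0.6437, -0.0368, 0.2842]
tool_rot: [0.999, 0.05, -0.001, 0.0]
force: [-0.3, 0.0, 0.4]
finger_gap: 0.5
```

```bash
python3 st.py
python3 - <<'E'
from h import *
import cv2
i=manip.snapshot("scene")
c=cv2.resize(i[190:235,165:215],None,fx=12,fy=12,interpolation=cv2.INTER_CUBIC)
c=cv2.convertScaleAbs(c,alpha=2,beta=0)
cv2.imwrite("pics/p9.png",c)
E
```

```text
t 16.35 tcp [643.7  -36.8  284.16] psi_y -1.471 zax [-1.e-03 -1.e-04 -1.e+00] q6 1.241 F [-0.35  0.03  0.39] T [-0.029 -0.018  0.007] gap 0.5002
```

View pics/p9.png

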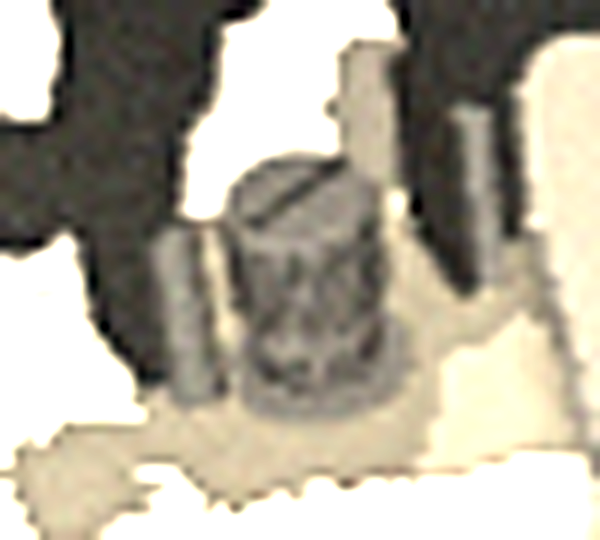

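```bash
python3 - <<'E'
from h import *
for z in(.3105,.3036,.301,.299):
    X=np.array([.6413,-.0367,z]);print(z,np.round(proj("scene",X),2),np.round(proj("top",X),2))
E
python3 - <<'E'
import cv2,numpy as np
# bright cap-top blob vs. dark: fit ellipse on top disc, both frames
a=cv2.imread("pics/top0.png");b=cv2.imread("pics/top5.png")
for i in(a,b):
    c=i[132:156,328:352].astype(int);print(np.array2string(c[:,:,2][::1],max_line_width=200))
E
```

```text
0.3105 [188.67 201.54] [340.73 141.78]
0.3036 [189.08 204.39] [340.12 142.57]
0.301 [189.24 205.46] [339.9  142.87]
0.299 [189.36 206.27] [339.73 143.09]
[[157 159 156 155 154 155 155 155 159 159 156 157 155 157 156 158 153 157 155 155 156 153 158 152]
 [160 155 156 156 159 156 156 158 153 153 151 155 154 152 156 157 158 152 156 158 157 157 156 158]
 [151 158 154 156 152 157 158 156 157 157 158 153 158 154 158 159 154 153 155 157 155 152 161 156]
 [158 156 157 158 155 159 158 154 158 156 157 155 156 155 154 159 160 153 154 154 155 153 152 158]
 [152 157 157 155 154 156 160 157 156 154 157 151 145 147 152 154 157 156 157 159 156 156 155 156]
 [156 158 155 157 154 156 155 162 153 148 146 127 125 125 143 145 148 156 156 155 154 155 157 154]
 [157 156 153 159 158 153 161 161 145 133 138 100 108 133 137 133 138 146 154 159 154 159 158 156]
 [158 156 153 160 156 155 155 145 124 132 141 114  93 124 138 141 135 136 156 158 158 154 157 156]
 [154 158 156 155 158 157 158 119 119 138 139 127  82 110 134 142 139 143 150 157 157 156 158 154]
 [155 154 155 157 159 159 137  85 119 141 145 142 103  
[... 3107 characters left out ...]
6 157]
 [158 157 158 126 102  90  76  51  31  41  32  40  45  82 122 149 155 158 157 155 159 157 161 155]
 [160 152 160 157 132 104  94  67  62  59  55  88  93 112 142 158 158 158 157 154 153 151 157 147]
 [155 156 159 159 159 143 130 115 104 107 105 113 113 129 150 164 154 158 152 153 157 155 160 156]
 [155 154 153 155 158 157 155 147 137 131 141 133 126 147 155 158 154 158 157 155 158 153 155 155]
 [159 157 157 155 154 155 158 155 142 141 157 158 158 156 155 155 160 155 152 156 155 157 157 154]
 [153 153 154 162 155 155 157 155 154 156 156 157 161 161 158 155 156 160 154 155 155 159 153 156]
 [157 154 156 153 156 153 156 158 162 153 155 153 156 157 155 157 156 156 153 160 156 157 152 155]]
```

The evidence disagrees. Height and force history say home, but the cap followed the pads clockwise past slot-parallel-to-machine-x by about 1 rad, as if the stop were soft. I'll re-grip, back out to just above home, and approach the stop gently to locate it.

>>> arm_command(
  rows=[
    [[0, 0, 0], 0, 1],
    [[0, 0, 0], 0, 1],
    [[0, 0, 0], 0, 1],
    [[0, 0, 0], 0, 1],
  ],
  squeeze=30,
)

```text
t: 16.9
tcp_pos: [0.644, -0.0372, 0.2847]
tool_rot: [0.999, 0.05, 0.0, 0.001]
force: [0.4, -2.4, 0.7]
finger_gap: 0.267
```

```bash
python3 st.py
```

```text
t 16.9 tcp [644.03 -37.17 284.71] psi_y -1.471 zax [ 2.0e-04 -1.1e-03 -1.0e+00] q6 1.241 F [ 0.38 -2.41  0.71] T [-0.452  0.15   0.014] gap 0.2674
```

>>> arm_command(
  rows=[
    [[0, 0, 0.14], 0.15, 1],
    [[0, 0, 0.14], 0.15, 1],
    [[0, 0, 0.14], 0.15, 1],
    [[0, 0, 0], 0, 1],
  ],
)

```text
t: 17.4
tcp_pos: [0.6438, -0.0365, 0.2851]
tool_rot: [0.963, 0.27, -0.0, -0.0]
force: [-1.0, -1.7, 2.1]
finger_gap: 0.269
```

```bash
python3 st.py
python3 - <<'E'
from h import *
import cv2
i=manip.snapshot("scene")
c=cv2.resize(i[190:235,165:215],None,fx=12,fy=12,interpolation=cv2.INTER_CUBIC)
c=cv2.convertScaleAbs(c,alpha=2,beta=0)
cv2.imwrite("pics/p10.png",c)
E
```

```text
t 17.4 tcp [643.81 -36.52 285.15] psi_y -1.023 zax [-3.e-04  1.e-04 -1.e+00] q6 0.793 F [-0.97 -1.69  2.09] T [-0.321  0.169 -0.224] gap 0.269
```

View pics/p10.png

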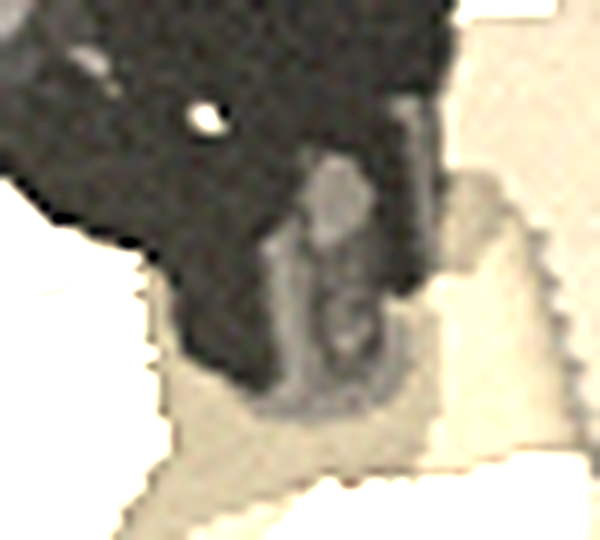

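>>> arm_command(
  rows=[
    [[0, 0, 0.14], 0.15, 1],
    [[0, 0, 0.14], 0.15, 1],
    [[0, 0, 0], 0, 1],
  ],
)

```text
t: 17.82
tcp_pos: [0.644, -0.0356, 0.2847]
tool_rot: [0.912, 0.411, 0.0, -0.001]
force: [1.4, 0.5, -1.5]
finger_gap: 0.27
```

```bash
python3 st.py
```

```text
t 17.82 tcp [643.99 -35.65 284.65] psi_y -0.724 zax [-4.0e-04  1.9e-03 -1.0e+00] q6 0.495 F [ 1.42  0.52 -1.55] T [ 0.168  0.033 -0.135] gap 0.2698
```

>>> arm_command(
  rows=[
    [[0, 0, 0.14], 0.15, 1],
    [[0, 0, 0.14], 0.15, 1],
    [[0, 0, 0], 0, 1],
  ],
)

```text
t: 18.2
tcp_pos: [0.6434, -0.0352, 0.2857]
tool_rot: [0.84, 0.542, 0.0, -0.001]
force: [-2.7, 3.7, 1.4]
finger_gap: 0.268
```

```bash
python3 st.py; python3 pic.py p11
```

```text
t 18.2 tcp [643.38 -35.23 285.65] psi_y -0.425 zax [-0.0013  0.0023 -1.    ] q6 0.195 F [-2.66  3.74  1.42] T [0.508 0.287 0.072] gap 0.2682
scene 159 169 x6.5
top 308 104 x6.5
```

View pics/p11.png

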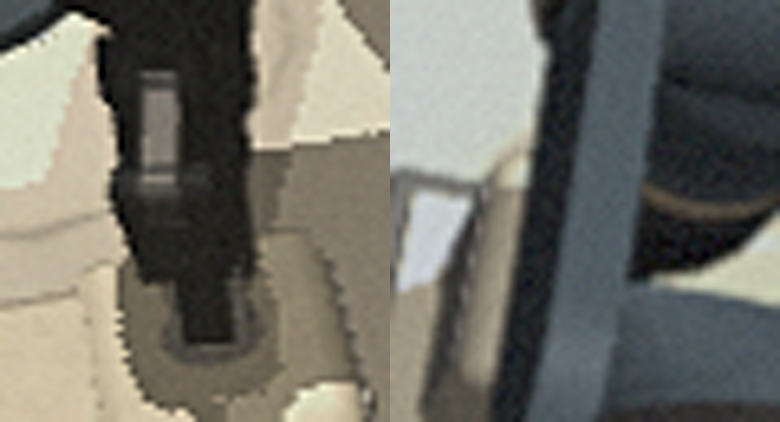

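>>> arm_command(
  rows=[
    [[0, 0, 0], 0, 0.2],
    [[0, 0, 0], 0, 0.1],
    [[-1.3, -0.2, 30], 0, 0],
    [[0, 0, 40], 0, 0],
    [[-40, -50, 0], 0, 0],
    [[-40, -50, 0], 0, 0],
    [[-40, -50, 0], 0, 0],
    [[0, 0, 0], 0, 0],
  ],
)

```text
t: 19.3
tcp_pos: [0.5235, -0.187, 0.3558]
tool_rot: [0.841, 0.541, -0.001, 0.001]
force: [0.6, 0.4, -0.4]
finger_gap: 0.504
```

```bash
python3 st.py
python3 - <<'E'
from h import *
import cv2
o=[]
for w,(x0,y0) in(("scene",(165,190)),("top",(320,125))):
    i=manip.snapshot(w);c=cv2.resize(i[y0:y0+40,x0:x0+33],None,fx=12,fy=12,interpolation=cv2.INTER_CUBIC)
    o.append(cv2.convertScaleAbs(c,alpha=1.2,beta=0))
cv2.imwrite("pics/p12.png",np.hstack(o))
E
```

```text
t 19.3 tcp [ 523.46 -187.02  355.85] psi_y -0.428 zax [-2.0e-04 -1.8e-03 -1.0e+00] q6 -0.115 F [ 0.61  0.4  -0.36] T [ 0.021 -0.037  0.028] gap 0.5037
```

View pics/p12.png

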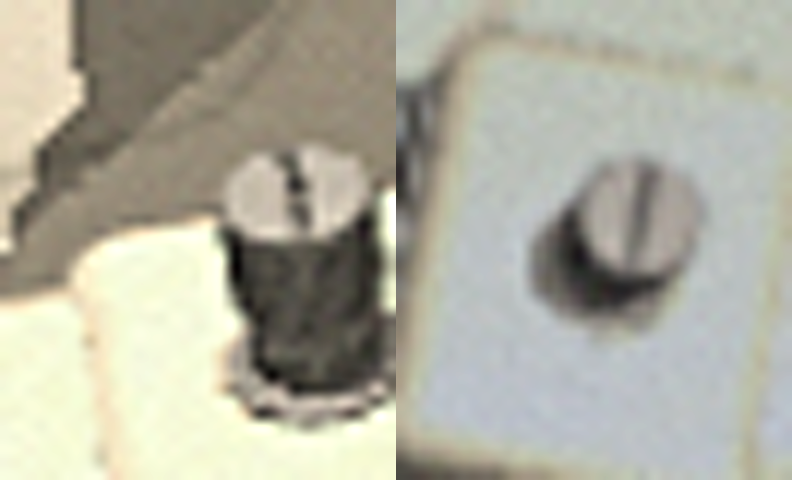

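Run:
```python
from h import *
np.set_printoptions(precision=4,suppress=True)
e=lambda x0,y0,x,y:(x0+(x+.5)/12-.5,y0+(y+.5)/12-.5)
S=lambda x,y:e(165,190,x,y);T=lambda x,y:e(320,125,x-396,y)
p,r=tri(S(297,192),T(641,217));print("cap",p,r)
for w,P in(("scene",[S(288,152),S(304,228)]),("top",[T(648,163),T(635,262)])):
    a,b=[onz(w,*p_,p[2]) for p_ in P];print(w,np.linalg.norm(a-b),np.arctan2(*(a-b)[1::-1]))
```

```text
cap [ 0.6418 -0.0368  0.3012] 4.9643782397574787e-05
scene 0.019044380660822275 2.918922173359125
top 0.019931722511886567 -0.16805547163354215
```

The slot is now parallel to the machine's x (-0.17 to -0.22, against yaw -0.205) and the cap top is at 0.3012, exactly the stated home height. So the screw is at turn ≈ 0. I'll re-grip from a wrist angle that leaves the slot visible at the end.

>>> arm_command(
  rows=[
    [[40, 50, 0], 0.18, 0],
    [[40, 50, 0], 0.18, 0],
    [[39.1, 49.8, 0], 0.17, 0],
    [[0, 0, -20], 0, 0],
    [[0, 0, -20], 0, 0],
    [[0, 0, -20], 0, 0],
    [[0, 0, -11], 0, 0],
    [[0, 0, 0], 0, 0],
    [[0, 0, 0], 0, 0],
  ],
)

```text
t: 20.52
tcp_pos: [0.643, -0.0362, 0.2854]
tool_rot: [0.667, 0.745, 0.0, 0.001]
force: [-0.1, -0.6, 0.1]
finger_gap: 0.498
```

```bash
python3 st.py
```

```text
t 20.52 tcp [642.95 -36.21 285.39] psi_y 0.109 zax [ 1.8e-03 -4.0e-04 -1.0e+00] q6 -0.339 F [-0.13 -0.61  0.09] T [-0.019 -0.012  0.029] gap 0.4979
```

>>> arm_command(
  rows=[
    [[0, -0.8, 0], 0, 1],
    [[0, 0, 0], 0, 1],
    [[0, 0, 0], 0, 1],
    [[0, 0, 0], 0, 1],
    [[0, 0, 0], 0, 1],
  ],
  squeeze=40,
)

```text
t: 21.15
tcp_pos: [0.6424, -0.0374, 0.2857]
tool_rot: [0.668, 0.745, 0.0, 0.001]
force: [-2.2, 0.7, 6.3]
finger_gap: 0.264
```

```bash
python3 st.py
```

```text
t 21.15 tcp [642.41 -37.44 285.71] psi_y 0.109 zax [ 1.3e-03 -5.0e-04 -1.0e+00] q6 -0.34 F [-2.23  0.69  6.27] T [-0.003  0.337  0.001] gap 0.2643
```

>>> arm_command(
  rows=[
    [[-0.3, 0, 0.3], 0, 1],
    [[0, 0, 0], -0.06, 1],
    [[0, 0, 0], -0.06, 1],
    [[0, 0, 0], 0, 1],
  ],
)

```text
t: 21.65
tcp_pos: [0.6424, -0.0375, 0.2856]
tool_rot: [0.711, 0.704, 0.0, 0.001]
force: [-1.1, 0.1, 5.3]
finger_gap: 0.266
```

```bash
for i in 1 2; do python3 st.py; python3 -c "
from station import manip; manip.snapshot('scene')"; done; python3 st.py
```

```text
t 21.65 tcp [642.4  -37.46 285.62] psi_y -0.01 zax [ 1.7e-03 -5.0e-04 -1.0e+00] q6 -0.221 F [-1.05  0.14  5.32] T [0.028 0.148 0.151] gap 0.2658
t 21.7 tcp [642.41 -37.47 285.61] psi_y -0.01 zax [ 1.7e-03 -6.0e-04 -1.0e+00] q6 -0.222 F [-0.66 -0.17  6.1 ] T [0.027 0.114 0.189] gap 0.2679
t 21.75 tcp [642.39 -37.45 285.59] psi_y -0.01 zax [ 1.7e-03 -5.0e-04 -1.0e+00] q6 -0.222 F [-1.65 -0.17  5.19] T [-0.011  0.079  0.197] gap 0.265
```

>>> arm_command(
  rows=[
    [[0, 0, 0], -0.06, 1],
    [[0, 0, 0], -0.06, 1],
    [[0, 0, 0], 0, 1],
  ],
)

```text
t: 22.12
tcp_pos: [0.6424, -0.0375, 0.2855]
tool_rot: [0.751, 0.66, 0.0, 0.001]
force: [-1.6, -0.9, 4.3]
finger_gap: 0.268
```

```bash
for i in 1 2; do python3 st.py; python3 -c "
from station import manip; manip.snapshot('scene')"; done; python3 st.py
```

```text
t 22.12 tcp [642.39 -37.48 285.48] psi_y -0.129 zax [ 1.6e-03 -6.0e-04 -1.0e+00] q6 -0.103 F [-1.58 -0.88  4.33] T [-0.008 -0.007  0.373] gap 0.2681
t 22.18 tcp [642.43 -37.47 285.5 ] psi_y -0.129 zax [ 1.7e-03 -6.0e-04 -1.0e+00] q6 -0.103 F [-1.23 -0.85  4.71] T [0.104 0.017 0.42 ] gap 0.2665
t 22.23 tcp [642.41 -37.48 285.5 ] psi_y -0.128 zax [ 1.7e-03 -6.0e-04 -1.0e+00] q6 -0.103 F [-1.74 -0.82  5.23] T [ 0.063 -0.011  0.392] gap 0.266
```

Properly centred, the stop is clear: torque rises elastically from 0 to 0.18 to 0.40 N m, with onset at psi ≈ +0.08. The screw is right home. Next I back off to psi ≈ 1.66.

>>> arm_command(
  rows=[
    [[0, 0, 0], 0.1, 1],
    [[0, 0, 0], 0.1, 1],
    [[0, 0, 0.14], 0.15, 1],
    [[0, 0, 0.14], 0.15, 1],
    [[0, 0, 0.14], 0.15, 1],
    [[0, 0, 0.14], 0.15, 1],
    [[0, 0, 0], 0, 1],
  ],
)

```text
t: 23.1
tcp_pos: [0.6424, -0.0375, 0.2862]
tool_rot: [0.435, 0.901, 0.0, 0.001]
force: [-1.8, 0.7, 5.1]
finger_gap: 0.263
```

```bash
python3 st.py
```

```text
t 23.1 tcp [642.43 -37.45 286.24] psi_y 0.671 zax [ 1.8e-03 -4.0e-04 -1.0e+00] q6 -0.903 F [-1.8   0.66  5.08] T [0.023 0.159 0.05 ] gap 0.2632
```

>>> arm_command(
  rows=[
    [[0, 0, 0.14], 0.15, 1],
    [[0, 0, 0.14], 0.15, 1],
    [[0, 0, 0.14], 0.15, 1],
    [[0, 0, 0.14], 0.15, 1],
    [[0, 0, 0.14], 0.15, 1],
    [[0, 0, 0.14], 0.15, 1],
    [[0, 0, 0.1], 0.1, 1],
    [[0, 0, 0], 0, 1],
    [[0, 0, 0], 0, 1],
  ],
)

```text
t: 24.22
tcp_pos: [0.6424, -0.0374, 0.2872]
tool_rot: [-0.05, 0.999, -0.0, 0.001]
force: [-1.0, 0.2, 5.4]
finger_gap: 0.262
```

```bash
python3 st.py
python3 - <<'E'
from h import *
import cv2
i=manip.snapshot("scene")
c=cv2.resize(i[190:235,165:215],None,fx=12,fy=12,interpolation=cv2.INTER_CUBIC)
c=cv2.convertScaleAbs(c,alpha=2,beta=0)
cv2.imwrite("pics/p13.png",c)
E
```

```text
t 24.23 tcp [642.44 -37.37 287.18] psi_y 1.67 zax [ 1.8e-03 -3.0e-04 -1.0e+00] q6 -1.902 F [-0.96  0.24  5.41] T [0.043 0.141 0.036] gap 0.2619
```

View pics/p13.png

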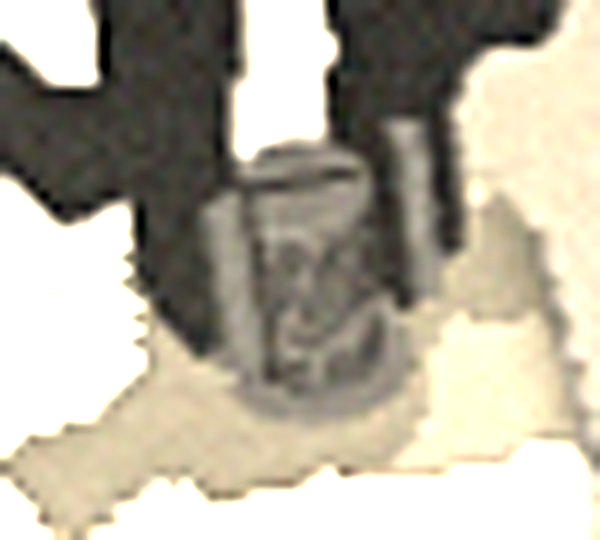

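Run:
```python
from h import *
e=lambda x,y:(165+(x+.5)/12-.5,190+(y+.5)/12-.5)
a,b=[onz("scene",*e(*p),.3025) for p in((245,187),(353,172))]
print(np.linalg.norm(a-b),np.arctan2(*(b-a)[1::-1]))
d=np.array([np.cos(1.366),np.sin(1.366),0])*.009
for s in(-1,1):
    u,v=proj("scene",np.array([.6415,-.0367,.3025])+s*d);print((u-165+.5)*12,(v-190+.5)*12)
```

```text
0.01677826390173657 1.2960030848055593
238.54765674222108 195.44717165407178
353.6426460389939 174.26903111929767
```

The slot is now about a quarter turn from home. It measures 1.296 against 1.366 ideal, and the wrist gives about 1.58 rad from the stop. I'll check that it holds still, then hand in.

>>> arm_command(
  rows=[
    [[0, 0, 0], 0, 1],
    [[0, 0, 0], 0, 1],
    [[0, 0, 0], 0, 1],
    [[0, 0, 0], 0, 1],
  ],
)

```text
t: 24.78
tcp_pos: [0.6425, -0.0374, 0.2872]
tool_rot: [-0.05, 0.999, -0.0, 0.001]
force: [-1.0, -0.1, 5.8]
finger_gap: 0.267
```

```bash
python3 st.py; python3 -c "
from station import manip; import cv2; cv2.imwrite('pics/fin.png',manip.snapshot('scene'))"
```

```text
t 24.77 tcp [642.45 -37.38 287.16] psi_y 1.67 zax [ 1.8e-03 -3.0e-04 -1.0e+00] q6 -1.902 F [-1.03 -0.09  5.81] T [0.071 0.155 0.059] gap 0.2667
```

View pics/fin.png

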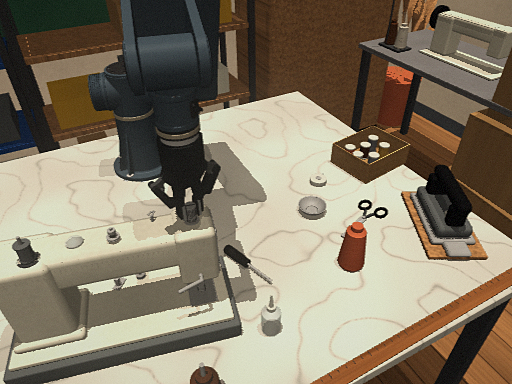

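The final picture shows the gripper holding the cap at (190,212), and everything else is where it started.

```bash
python3 -c "
from station import manip; print(manip.sign_off())"
```

```text
the job is handed in; nothing more can be done
None
```

I pushed the screw down, caught the thread and screwed it home. I then backed it off a quarter turn, and handed in at about 25 s with the gripper still holding it at 40 N.

**Home:** with the gripper open and lifted clear, the slot lay along the machine's x and the cap top was at z 0.3012, where home is 0.301. After I re-gripped it centred, torque built against the stop from 0 to 0.40 N m over the last small clockwise turn.

**Back-off:** the wrist turned about 1.58 rad back from where the stop began, against 1.57 for a quarter turn. The slot in the last picture, seen from one half-hidden view, gave about 1.50. In a half-second check before handing in, the pose, grip and forces stayed steady, with a 5–6 N downward push. Nothing else in the scene had visibly moved.

**What disagreed:** on the first two grips, which were slightly off-centre, I turned the screw clockwise past the stop. The slot showed it 0.4 and then about 1.1 rad beyond home, and the cap top read about 2 mm low, while I felt little torque. That may have over-tightened it briefly. I brought it back and re-homed it against the clear stop before the final quarter turn.

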